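# Try a milled spacer bar under the gauge step and sort it

## Robot

A 6-joint arm with a two-finger parallel gripper is mounted at the origin on the work surface. World frame = base frame: x ahead of the robot, y to its left, z up, the work surface at z = 0. Lengths are in m, angles in rad, forces in N, time in s.
With the tool pointing down it reaches from about 0.225 to 0.875 m from the base axis. Payload 3.4 kg.
Tool frame: the origin (TCP) lies midway between the tips of the shut fingers; the grasp point (between the pads) lies 19 mm behind it (manip.grip_depth is the distance from the TCP to the grasp point, in m); z points along the fingers, y is the line along which they close (so a half turn about z gives the same grasp; the last joint's range is limited). The gripper opens to 85 mm and grips with 20 to 120 N. Pads are 22 mm wide; open, the fingers measure 114 mm over their backs; the gripper's body (76 mm by 85 mm) begins 54 mm behind the grasp point. The pads swing forward as they close: fully open they stand 13 mm farther back than shut.
Start: joints at [-1.45, 0.276, 1.505, -0, 1.361, -0.121], TCP at [0.138, -0.558, 0.231] pointing down, gripper open.
Joint ranges: [-2.89, 2.89], [-0.75, 2.08], [0.22, 2.7], [-1.18, 4.32], [0.11, 2.71], [-2.7, 2.7]. Speed limits (rad/s): [2.57, 2.57, 3.14, 3.14, 3.14, 3.14].

## Interface

Orientations are given as [roll, pitch, yaw] about the fixed x, y, z axes, in that order (R = Rz(yaw) Ry(pitch) Rx(roll)).
In Python, from rig import manip gives the robot as it stands.
- The arm moves only by the tool drive_tool, never from a script. Its argument "moves" is a list of rows, each an object of numbers: "rx", "ry", "rz": the turn, a rotation vector about the world's x, y, z in rad; "dx", "dy", "dz": the shift along the world's x, y, z in cm; "fingers": the finger opening in cm, from 0 to 8.54. In form: [{"rx": .., "ry": .., "rz": .., "dx": .., "dy": .., "dz": .., "fingers": ..}, ...]. A call has 1 to 5 rows; each row shifts and turns the commanded pose from where the row before left it; what a row does not reach is not made up. A row lasts 1/8 s, in which the tool goes at most 62.5 mm and 10.7 degrees, less where a joint would pass 70% of its speed; a pose out of reach is approached as far as the arm can. A call with a gripper value outside its range is refused whole. The fingers move at their own pace and stop on an object; the grip force is fixed at half the most. Time passes only in rows, so rows that do not move let the fingers close. It gives the time, the measured TCP pose, the force, the opening and the grip force at its end, in the units of the state.
- manip.read_state(): the state, without advancing time (a new reading comes with each control period).
- manip.grab_frame(name): name is "scene" or "side" or "wrist"; returns a dict with "color" (400x640x3 uint8, blue, green, red), "depth" (400x640 float32, m along the optical axis (not along the pixel's ray), 0 where there is no reading), "K" (3x3 intrinsics, pixels), "extrinsics" (4x4, takes a point from camera to world coordinates). Camera axes: x right, y down, z forward; pixel columns grow to the right and rows downward; lengths in m; the calibration is good to about 2 mm. The wrist camera is an equidistant fisheye: a pixel r from the principal point sees the ray r / f radians off the axis. A picture is of the moment at which its call begins.
- manip.job_done(): hands the job in; it is judged then, once.
Trained networks look in the newest picture that a camera, given by its name, has taken for a name from the list of things; names that differ only in an ending like _2 or _b are one class to them, and where a whole thing is asked for, a point or a joint stands for the part that bears it (a point fixed in the world has none). Each returns a list of dicts, best first, with "conf" (0 to 1); they miss things now and then, are a little off and sometimes report something else, mostly with a low value. They report only what shows in the picture. A call takes as long as a camera call. They do not tell look-alikes from the thing itself.
- manip.outline_of(camera, query): "region" (400x640 bool, what is visible of it) and "rect" ([left, top, right, bottom] in pixels, round what is visible of it).
The state is a dict: "time": time; "joint_positions": joint angles; "dq": joint speeds; "joint_efforts": joint torques, N m; "tcp_pos": TCP position; "tcp_rot": TCP orientation; "force": force on the tool from outside, world axes, zero at the start; "torque": the same for the moment, N m; "gripper_width": opening from 0.0 (shut) to 1.0 (fully open); "gripper_force": force on a finger pad.
Only numpy, scipy, OpenCV 4.12 (cv2) and the standard library are available. Lean on these libraries where they do the work, as an engineer would, in place of code of your own. Each camera call takes 0.05 s, during which the arm holds its last target. There are 200 camera calls.

## Task

Stand the aluminium spacer bar on the base of the steel gauge and slide one end of it against the gauge's crossbar, without forcing it, to feel whether it is low enough to go under. If it goes under, lay it in the wooden tray that has the tall end board; if the crossbar stops it, lay it in the plain low tray. Leave it sitting flat and upright on the tray's floor, and leave the steel collar, the chuck key and the wrench lying nearby where they are.

Things in the scene. Friction and masses are not known exactly. Their poses are not given: they have to be found in the camera images.
- bar: Loose aluminium spacer bar, 0.2 to 0.4 kg, upright on the table. An upside-down T in section: foot 90 mm long (x), 26 wide (y), 34 high; a tongue 90 long, 16 wide centred on top. Overall height 45 to 61 mm, different every time and not told: feel it at the gauge. Grip the foot across its 26 mm. Origin: centre of the underside, x lengthwise, z up; the ends are alike.
- gauge: Fixed steel gauge: flat base plate 160 mm (x) by 84 (y), 12 thick, bridged near its far end (+x) by a crossbar (x = +40 to +65 mm, top 78 mm above the table) on two cheeks 60 mm apart, centred, open through. The bar is slid along the base towards +x: if lower than the step it goes under the crossbar, else the near face stops it. Origin: centre of the base's underside, on the table, z up.
- gauge_step (a point): The gauge step: middle of the lower near edge of the crossbar, at x = +40 mm, y = 0 of the gauge, 53 mm above its base plate (65 mm above the table). If the bar's height is within 1.5 mm of these 53 mm, either answer is accepted.
- tray_endboard: Fixed wooden tray for bars that go under the step, told apart by a tall board (45 mm high, 8 thick, x = +63 to +71 mm) at one end. One open compartment 116 mm (x) by 46 (y) inside, floor 4 mm and rim 12 mm above the table, rim 5 mm thick. The bar lies lengthwise along x, either way round. Origin: centre of the compartment, on the table, z up.
- tray_plain: Fixed wooden tray for bars that the step stops: the same compartment, floor and rim (116 by 46 mm inside, floor 4 mm and rim 12 mm above the table), all four sides low, no end board. Origin: centre of the compartment, on the table, z up.
- collar: Bystander: loose steel shaft collar lying flat, 42 mm across, 18 mm high. Origin: centre of the underside.
- chuck_key: Bystander: loose steel chuck key lying flat, T-shaped, 115 mm long (x) with a 110 mm cross handle, 18 mm high. Origin: on the table under the middle of its shank.
- wrench: Bystander: loose steel wrench lying flat, 200 mm long (x). Origin: on the table near the middle of its length.
There are look-alikes about, which are no part of the job. Of the things that look like the bar, take the one that is nearest to the robot's base at the start.

How it is judged:
By the outcome, as a careful person would: the job done as asked, in the order asked, and still so for the second after the job is handed in, with the robot touching nothing.
It also fails if it takes over 51 s, if anything falls off the work surface, if the arm or the gripper's body presses on something with over 40 N, if the wrist force passes 120 N, or if a joint passes its speed limit or range.

## Working session

There is one attempt and no reset: what is moved stays moved. The work goes in short steps, Python scripts to look and compute and a tool call to move; the robot and the scene stay as the last step left them, time stands still between calls to the robot, and variables do not carry over. Pictures are saved under pics/ and viewed, at most 10 in all, crops included, and the job is handed in when it is done.

Besides the shell and the picture viewer there is one more tool, called after "Request:" in YAML: its name, and indented under it one key for each argument. drive_tool: Moves the arm, as the interface text tells. Its arguments: {"type":"object","properties":{"moves":{"type":"array","items":{"type":"object","properties":{"rx":{"type":"number"},"ry":{"type":"number"},"rz":{"type":"number"},"dx":{"type":"number"},"dy":{"type":"number"},"dz":{"type":"number"},"fingers":{"type":"number"}}}}},"required":["moves"]}

```bash
mkdir -p pics; cat > h.py <<'E'
import numpy as np, cv2
from rig import manip
def pts(f, mask=None):
    d=f["depth"]; K=f["K"]; m=d>0
    if mask is not None: m&=mask
    v,u=np.nonzero(m); z=d[v,u]
    P=np.c_[(u-K[0,2])/K[0,0]*z,(v-K[1,2])/K[1,1]*z,z]
    E=f["extrinsics"]; return P@E[:3,:3].T+E[:3,3],u,v
E
python3 - <<'E'
from h import *
s=manip.read_state(); print(s["time"],s["tcp_pos"],s["tcp_rot"],s["gripper_width"])
for c in ["scene","side"]:
    f=manip.grab_frame(c); cv2.imwrite(f"pics/{c}0.png",f["color"]); np.savez(f"{c}0.npz",**f)
    print(c,f["extrinsics"][:3,3].round(2))
    for q in ["bar","gauge","tray_endboard","tray_plain","collar","chuck_key","wrench"]:
        for r in manip.outline_of(c,q):
            if r["conf"]<.2: continue
            P,u,v=pts(f,cv2.erode(r["region"].astype(np.uint8),np.ones((3,3)))>0)
            if len(P)<10: print(c,q,r["rect"],"few");continue
            zt=np.percentile(P[:,2],97)
            T=P[P[:,2]>.004] if (P[:,2]>.004).sum()>10 else P
            re=cv2.minAreaRect((T[:,:2]*1000).astype(np.float32))
            print(c,q,round(r["conf"],2),list(map(int,r["rect"])),"med",np.median(P,0).round(3),"ztop",zt.round(3),"rect",np.round(re[0]),np.round(re[1]),round(re[2]))
print(manip.read_state()["time"])
E
```

```text
0.0 [ 0.13759152 -0.55777634  0.23042231] [-3.13977324e+00 -2.00275440e-04  2.41755304e-01] 0.9985539588874591
scene [1.2  0.51 0.85]
scene bar 0.93 [238, 135, 269, 148] med [ 0.513 -0.434  0.027] ztop 0.044 rect [ 509. -438.] [31. 82.] 42
scene bar 0.89 [279, 153, 299, 184] med [ 0.532 -0.236  0.032] ztop 0.049 rect [ 522. -244.] [89. 24.] 18
scene bar 0.6 [238, 155, 253, 186] med [ 0.638 -0.312  0.034] ztop 0.045 rect [ 624. -328.] [84. 22.] 41
scene gauge 0.62 [304, 195, 364, 237] med [ 0.604 -0.004  0.011] ztop 0.077 rect [561. -11.] [ 85. 156.] 87
scene tray_endboard 0.8 [383, 223, 423, 265] med [0.513 0.198 0.004] ztop 0.043 rect [510. 197.] [134.  53.] 10
scene tray_plain 0.75 [432, 252, 478, 293] med [0.502 0.355 0.003] ztop 0.011 rect [505. 356.] [ 52. 126.] 89
scene chuck_key 0.91 [275, 228, 317, 267] med [ 0.735 -0.005  0.013] ztop 0.018 rect [732.   7.] [116.  91.] 35
side [ 0.4  -0.56  0.71]
side bar 0.84 [331, 377, 374, 399] med [ 0.494 -0.432  0.044] ztop 0.047 rect [ 503. -439.] [21. 72.] 47
side bar 0.58 [300, 277, 341, 319] med [ 0.519 -0.26   0.041] ztop 0.051 rect [ 521. -255.] [88. 22.] 21
side gauge 0.56 [262, 177, 337, 236] med [ 0.569 -0.022  0.012] ztop 0.079 rect [560. -15.] [ 85. 152.] 87
side tray_endboard 0.87 [229, 144, 283, 179] med [0.513 0.195 0.005] ztop 0.042 rect [508. 190.] [129.  57.] 10
side tray_plain 0.9 [220, 121, 263, 140] med [0.507 0.357 0.005] ztop 0.012 rect [506. 352.] [ 60. 118.] 87
side collar 0.73 [352, 234, 376, 255] med [ 0.662 -0.158  0.017] ztop 0.02 rect [ 664. -159.] [36. 35.] 26
side chuck_key 0.7 [336, 179, 383, 210] med [ 0.732 -0.016  0.016] ztop 0.019 rect [736. -31.] [ 96. 117.] 77
side chuck_key 0.43 [219, 118, 262, 143] med [0.504 0.356 0.005] ztop 0.012 rect [505. 352.] [ 59. 119.] 87
0.8
```

View pics/scene0.png

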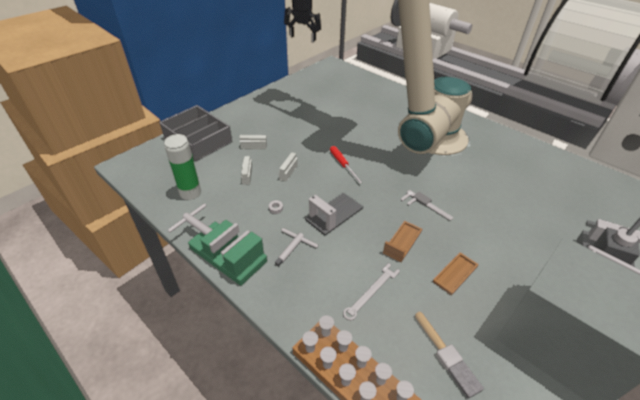

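View pics/side0.png

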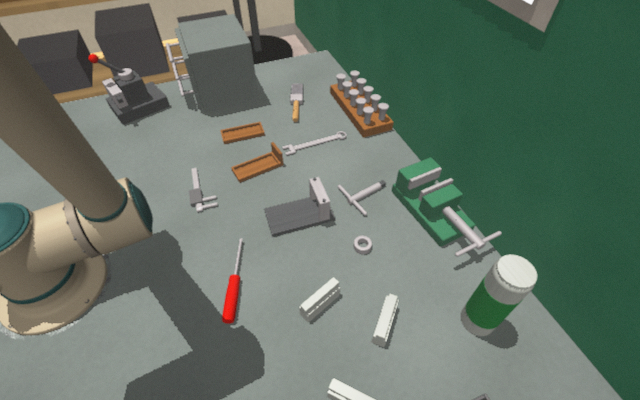

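The scene picture shows three bars near px (253,141), (289,168) and (246,170), the gauge at (334,215), the end-board tray at (403,243) and the plain tray at (455,272). The side picture agrees: the bar is at (320,298) and the gauge's crossbar is on its +x side. The bar nearest the base is at about (0.522, -0.247), 0.58 m away; the other two are at 0.67 and 0.70 m.

Request:
drive_tool:
  moves:
    - {"dx": 4.8, "dy": 3.9, "rz": 0.11}
    - {"dx": 4.8, "dy": 3.9}
    - {"dx": 4.8, "dy": 3.9}
    - {"dx": 4.8, "dy": 3.9}
    - {"dx": 4.8, "dy": 3.9}

```text
validation failed for argument at $.mo...
```

Request:
drive_tool:
  moves:
    - {"dx": 4.8, "dy": 3.9}
    - {"dx": 4.8, "dy": 3.9}
    - {"dx": 4.8, "dy": 3.9}
    - {}

```text
validation failed for argument at $.mo...
```

```bash
cat >> h.py <<'E'
def wpts(f, mask=None):
    d=f["depth"]; K=f["K"]; m=d>0
    if mask is not None: m&=mask
    v,u=np.nonzero(m); z=d[v,u].astype(float)
    x=(u-K[0,2])/K[0,0]; y=(v-K[1,2])/K[1,1]; th=np.hypot(x,y)+1e-9
    s=np.tan(th)/th
    ok=th<1.35
    P=np.c_[x*s*z,y*s*z,z][ok]
    E=f["extrinsics"]; return P@E[:3,:3].T+E[:3,3],u[ok],v[ok]
def box(P,lo,hi): return P[np.all((P>lo)&(P<hi),1)]
def rect(P):
    (c,s,a)=cv2.minAreaRect((P[:,:2]*1000).astype(np.float32))
    if s[0]<s[1]: s=s[::-1]; a-=90
    a=(a+90)%180-90
    return np.round(c,1),np.round(s,1),round(a,1),len(P)
E
python3 - <<'E'
from h import *
s=manip.read_state(); print(s["time"],s["tcp_pos"],s["tcp_rot"],s["joint_positions"])
f=manip.grab_frame("wrist"); cv2.imwrite("pics/w1.png",f["color"]); np.savez("w1.npz",**f)
P0={"wrist":wpts(f)[0]}
for c in ["scene","side"]:
    P0[c]=pts(dict(np.load(f"{c}0.npz")))[0]
for c,P in P0.items():
    b=lambda x0,x1,y0,y1,z0,z1: box(P,[x0,y0,z0],[x1,y1,z1])
    for n,A in [("bar>8",b(.46,.58,-.31,-.19,.008,.09)),("bar>38",b(.46,.58,-.31,-.19,.038,.09)),("gaugebase",b(.45,.66,-.09,.06,.008,.015)),("gauge>55",b(.45,.66,-.09,.06,.055,.09)),
      ("te",b(.42,.6,.12,.26,.007,.06)),("te>20",b(.42,.6,.12,.26,.02,.06)),("tp",b(.42,.6,.29,.42,.007,.06))]:
        if len(A)>15: print(c,n,rect(A),"z98",np.percentile(A[:,2],95).round(4))
E
```

```text
0.8 [ 0.13769362 -0.55830058  0.23135651] [3.14146736e+00 2.62846686e-05 2.41830314e-01] [-1.44996938e+00  2.75861251e-01  1.50488403e+00 -1.12145722e-05
  1.36071982e+00 -1.21001034e-01]
scene bar>8 (array([ 520.1, -245.9]), array([95. , 26.8]), 18.3, 285) z98 0.0486
scene bar>38 (array([ 520. , -248.5]), array([93.7, 18.4]), 22.6, 125) z98 0.049
scene gaugebase (array([558.7, -10.7]), array([160.8,  85.5]), -2.8, 743) z98 0.013
scene gauge>55 (array([610.7, -14.5]), array([87. , 29.9]), 88.3, 311) z98 0.0785
scene te (array([508. , 195.3]), array([137.3,  57.1]), 8.5, 396) z98 0.0428
scene te>20 (array([569.9, 204.6]), array([57.2, 12.3]), -82.1, 173) z98 0.0438
scene tp (array([504. , 355.1]), array([128.9,  56.8]), -2.7, 257) z98 0.0123
side bar>8 (array([ 521.8, -253. ]), array([90.9, 26.2]), 20.1, 793) z98 0.0508
side bar>38 (array([ 521.4, -251.7]), array([90.7, 17.4]), 20.9, 435) z98 0.0512
side gaugebase (array([560.5, -13.9]), array([159.5,  87.3]), -3.1, 1458) z98 0.0137
side gauge>55 (array([613. , -18.1]), array([85.7, 25.9]), 86.4, 384) z98 0.0796
side te (array([521.7, 194.3]), array([158.8,  60.8]), 9.8, 402) z98 0.0445
side te>20 (array([571.7, 203.2]), array([60.3,  9.4]), -79.7, 104) z98 0.0456
side tp (array([506.2, 352.8]), array([125.6,  61.5]), -2.7, 216) z98 0.0133
```

View pics/w1.png

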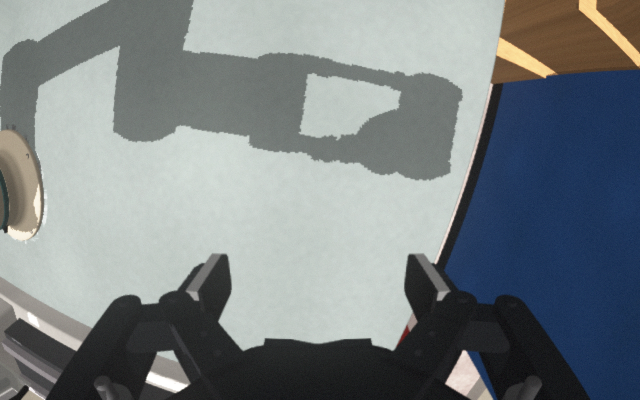

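The moves were refused because every row needs all seven fields, so this wrist picture shows only the table and shadow at the start pose. I'll resend them in full.

Request:
drive_tool:
  moves:
    - {"rx": 0, "ry": 0, "rz": 0.11, "dx": 4.8, "dy": 3.9, "dz": 0, "fingers": 8.5}
    - {"rx": 0, "ry": 0, "rz": 0, "dx": 4.8, "dy": 3.9, "dz": 0, "fingers": 8.5}
    - {"rx": 0, "ry": 0, "rz": 0, "dx": 4.8, "dy": 3.9, "dz": 0, "fingers": 8.5}
    - {"rx": 0, "ry": 0, "rz": 0, "dx": 4.8, "dy": 3.9, "dz": 0, "fingers": 8.5}
    - {"rx": 0, "ry": 0, "rz": 0, "dx": 4.8, "dy": 3.9, "dz": 0, "fingers": 8.5}

```text
time: 1.48
tcp_pos: [0.3791, -0.3621, 0.2316]
tcp_rot: [3.141, -0.0, 0.351]
force: [1.2, -0.5, 1.1]
gripper_width: 0.998
gripper_force: 0.0
```

Request:
drive_tool:
  moves:
    - {"rx": 0, "ry": 0, "rz": 0, "dx": 4.8, "dy": 3.9, "dz": 0, "fingers": 8.5}
    - {"rx": 0, "ry": 0, "rz": 0, "dx": 4.8, "dy": 3.9, "dz": 0, "fingers": 8.5}
    - {"rx": 0, "ry": 0, "rz": 0, "dx": 3.0, "dy": 3.0, "dz": -2, "fingers": 8.5}
    - {"rx": 0, "ry": 0, "rz": 0, "dx": 0, "dy": 0, "dz": 0, "fingers": 8.5}

```text
time: 1.98
tcp_pos: [0.5047, -0.2524, 0.2097]
tcp_rot: [-3.139, 0.001, 0.356]
force: [0.3, -0.5, -0.5]
gripper_width: 0.996
gripper_force: 0.0
```

```bash
python3 - <<'E'
from h import *
s=manip.read_state(); print(s["time"],s["tcp_pos"],s["tcp_rot"],s["joint_positions"],s["force"])
f=manip.grab_frame("wrist"); cv2.imwrite("pics/w2.png",f["color"])
P=wpts(f)[0]
b=lambda x0,x1,y0,y1,z0,z1: box(P,[x0,y0,z0],[x1,y1,z1])
for n,A in [("table",b(.42,.62,-.35,-.15,-.02,.006)),("bar>8",b(.46,.58,-.31,-.19,.008,.09)),("bar>38",b(.46,.58,-.31,-.19,.038,.09)),("gaugebase",b(.45,.66,-.09,.06,.008,.016)),("gauge>55",b(.45,.66,-.09,.06,.055,.09))]:
    if len(A)>15: print(n,rect(A),"z med,95",np.percentile(A[:,2],[50,95]).round(4))
E
```

```text
1.975 [ 0.50466881 -0.25240474  0.20972303] [-3.13858739e+00  1.14969451e-03  3.56266471e-01] [-5.87604019e-01  2.74295523e-01  1.56190212e+00  8.61464284e-04
  1.30850334e+00  6.26702896e-01] [ 0.26501823 -0.46895353 -0.51722272]
table (array([ 520., -250.]), array([200., 200.]), 0.0, 25537) z med,95 [-0.0006  0.0006]
bar>8 (array([ 521.3, -250.3]), array([90.5, 26.1]), 21.1, 2178) z med,95 [0.0487 0.0502]
bar>38 (array([ 521.7, -250.4]), array([89.7, 16.1]), 20.9, 1472) z med,95 [0.0492 0.0504]
gaugebase (array([560.5, -13.2]), array([160.7,  86.3]), -3.4, 5897) z med,95 [0.0115 0.0128]
gauge>55 (array([612.6, -16.2]), array([86.7, 25.7]), 86.5, 1794) z med,95 [0.0774 0.0795]
```

View pics/w2.png

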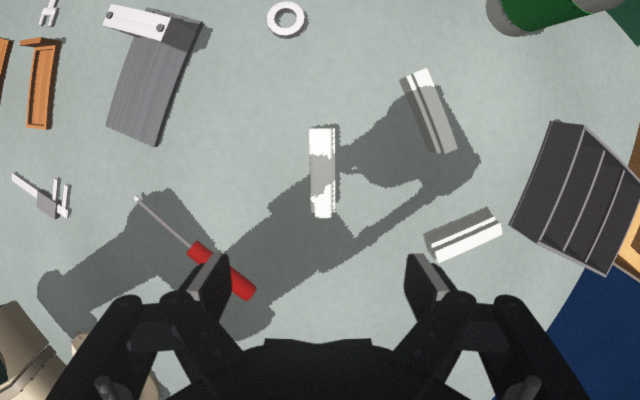

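The wrist picture has the bar directly below at (322,172), the gauge at (155,75) and the collar at (286,18). Measured: bar at (0.5215, -0.2503), yaw 21°, height about 50 mm; gauge at (0.5605, -0.0135), yaw -3.4°. I'll grip 12 mm behind the bar's centre, with the finger tips above the tray's rim height.

Request:
drive_tool:
  moves:
    - {"rx": 0, "ry": 0, "rz": 0.01, "dx": 0.56, "dy": -0.22, "dz": -5, "fingers": 8.5}
    - {"rx": 0, "ry": 0, "rz": 0, "dx": 0, "dy": 0, "dz": -5, "fingers": 8.5}
    - {"rx": 0, "ry": 0, "rz": 0, "dx": 0, "dy": 0, "dz": -5, "fingers": 8.5}
    - {"rx": 0, "ry": 0, "rz": 0, "dx": 0, "dy": 0, "dz": -4, "fingers": 6}
    - {"rx": 0, "ry": 0, "rz": 0, "dx": 0, "dy": 0, "dz": 0, "fingers": 5}

```text
time: 2.65
tcp_pos: [0.5065, -0.2574, 0.0192]
tcp_rot: [-3.137, 0.004, 0.36]
force: [-0.5, -0.4, 0.7]
gripper_width: 0.605
gripper_force: 0.0
```

Request:
drive_tool:
  moves:
    - {"rx": 0, "ry": 0, "rz": 0.005, "dx": 0.3, "dy": 0.25, "dz": -0.8, "fingers": 5}
    - {"rx": 0, "ry": 0, "rz": 0, "dx": 0, "dy": 0, "dz": 0, "fingers": 4.5}

```text
time: 2.9
tcp_pos: [0.5133, -0.2558, 0.0147]
tcp_rot: [3.139, -0.002, 0.367]
force: [-0.2, -0.0, 1.1]
gripper_width: 0.527
gripper_force: 0.0
```

Request:
drive_tool:
  moves:
    - {"rx": 0, "ry": 0, "rz": 0, "dx": -0.1, "dy": 0.1, "dz": -0.3, "fingers": 4}
    - {"rx": 0, "ry": 0, "rz": 0, "dx": 0, "dy": 0, "dz": 0, "fingers": 2}
    - {"rx": 0, "ry": 0, "rz": 0, "dx": 0, "dy": 0, "dz": 0, "fingers": 1}
    - {"rx": 0, "ry": 0, "rz": 0, "dx": 0, "dy": 0, "dz": 0, "fingers": 1}
    - {"rx": 0, "ry": 0, "rz": 0, "dx": 0, "dy": 0, "dz": 0, "fingers": 1}

```text
time: 3.52
tcp_pos: [0.5116, -0.2542, 0.0111]
tcp_rot: [3.141, -0.001, 0.367]
force: [-1.5, 1.2, 5.0]
gripper_width: 0.29
gripper_force: 60.3
```

Request:
drive_tool:
  moves:
    - {"rx": 0, "ry": 0, "rz": 0, "dx": 0, "dy": 0, "dz": 5, "fingers": 1}
    - {"rx": 0, "ry": 0, "rz": -0.14, "dx": 0.2, "dy": 5.5, "dz": 1, "fingers": 1}
    - {"rx": 0, "ry": 0, "rz": -0.14, "dx": 0.2, "dy": 5.5, "dz": 0, "fingers": 1}
    - {"rx": 0, "ry": 0, "rz": -0.146, "dx": 0.2, "dy": 5.5, "dz": 0, "fingers": 1}
    - {"rx": 0, "ry": 0, "rz": 0, "dx": 0.2, "dy": 5.5, "dz": 0, "fingers": 1}

```text
time: 4.15
tcp_pos: [0.5184, -0.0322, 0.0697]
tcp_rot: [-3.141, 0.001, -0.06]
force: [0.9, -0.3, -3.6]
gripper_width: 0.293
gripper_force: 60.5
```

Request:
drive_tool:
  moves:
    - {"rx": 0, "ry": 0, "rz": 0, "dx": 0, "dy": 2.3, "dz": 0, "fingers": 1}
    - {"rx": 0, "ry": 0, "rz": 0, "dx": 0, "dy": 0, "dz": 0, "fingers": 1}
    - {"rx": 0, "ry": 0, "rz": 0, "dx": 0, "dy": 0, "dz": 0, "fingers": 1}

```text
time: 4.53
tcp_pos: [0.519, -0.0115, 0.0699]
tcp_rot: [3.141, 0.001, -0.059]
force: [1.1, 0.7, -2.9]
gripper_width: 0.294
gripper_force: 60.6
```

```bash
python3 - <<'E'
from h import *
s=manip.read_state(); print(s["time"],s["tcp_pos"],s["tcp_rot"],s["force"],s["torque"])
f=manip.grab_frame("side"); P=pts(f)[0]; cv2.imwrite("pics/s3.png",cv2.resize(f["color"][120:280,200:440],(720,480)))
f=manip.grab_frame("scene"); Q=pts(f)[0]
for n,P in [("side",P),("scene",Q)]:
    b=lambda x0,x1,y0,y1,z0,z1: box(P,[x0,y0,z0],[x1,y1,z1])
    A=b(.535,.595,-.06,.04,.02,.14)
    if len(A)>15: print(n,rect(A),np.percentile(A,[1,50,99],axis=0).round(4).tolist())
E
```

```text
4.525 [ 0.51900623 -0.01146993  0.06988518] [ 3.14098840e+00  8.30018182e-04 -5.89234630e-02] [ 1.11890092  0.6704826  -2.8597892 ] [-0.02170003 -0.002019   -0.00917   ]
side (array([554.8, -19.7]), array([39.6, 29.7]), 1.6, 304) [[0.5357, -0.0288, 0.0597], [0.5569, -0.0247, 0.0914], [0.5735, -0.0059, 0.1104]]
scene (array([566. , -17.8]), array([82.3, 39.1]), -25.5, 263) [[0.5356, -0.0257, 0.0569], [0.561, -0.0048, 0.0885], [0.5742, 0.0049, 0.1355]]
```

View pics/s3.png

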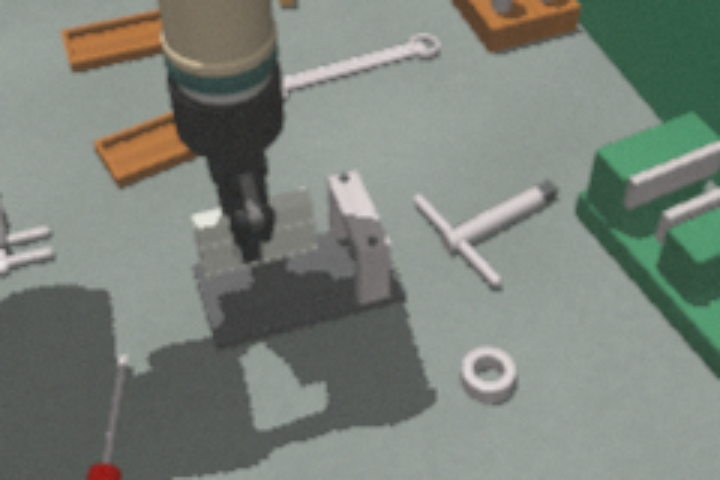

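The bar is held level above the gauge base (crop px 195-315, 190-280), facing the crossbar at (360,235). I'll lower it gently until it touches.

Request:
drive_tool:
  moves:
    - {"rx": 0, "ry": 0, "rz": 0, "dx": 0, "dy": 0, "dz": -2.5, "fingers": 1}
    - {"rx": 0, "ry": 0, "rz": 0, "dx": 0, "dy": 0, "dz": -1.7, "fingers": 1}
    - {"rx": 0, "ry": 0, "rz": 0, "dx": 0, "dy": 0, "dz": 0, "fingers": 1}
    - {"rx": 0, "ry": 0, "rz": 0, "dx": 0, "dy": 0, "dz": -0.3, "fingers": 1}
    - {"rx": 0, "ry": 0, "rz": 0, "dx": 0, "dy": 0, "dz": 0, "fingers": 1}

```text
time: 5.25
tcp_pos: [0.5198, -0.0114, 0.0258]
tcp_rot: [3.141, -0.001, -0.06]
force: [-0.3, 0.2, -4.5]
gripper_width: 0.293
gripper_force: 60.5
```

Request:
drive_tool:
  moves:
    - {"rx": 0, "ry": 0, "rz": 0, "dx": 0, "dy": 0, "dz": -0.1, "fingers": 1}
    - {"rx": 0, "ry": 0, "rz": 0, "dx": 0, "dy": 0, "dz": 0, "fingers": 1}

```text
time: 5.5
tcp_pos: [0.5194, -0.011, 0.0246]
tcp_rot: [3.141, -0.0, -0.059]
force: [-0.3, 0.4, -3.6]
gripper_width: 0.29
gripper_force: 60.5
```

Request:
drive_tool:
  moves:
    - {"rx": 0, "ry": 0, "rz": 0, "dx": 0, "dy": 0, "dz": -0.1, "fingers": 1}
    - {"rx": 0, "ry": 0, "rz": 0, "dx": 0, "dy": 0, "dz": 0, "fingers": 1}

```text
time: 5.75
tcp_pos: [0.5192, -0.0109, 0.0233]
tcp_rot: [3.142, 0.0, -0.059]
force: [-0.2, -0.3, -2.7]
gripper_width: 0.288
gripper_force: 60.5
```

Request:
drive_tool:
  moves:
    - {"rx": 0, "ry": 0, "rz": 0, "dx": 0, "dy": 0, "dz": -0.05, "fingers": 1}
    - {"rx": 0, "ry": 0, "rz": 0, "dx": 0, "dy": 0, "dz": 0, "fingers": 1}

```text
time: 6.0
tcp_pos: [0.5193, -0.011, 0.0232]
tcp_rot: [3.141, -0.0, -0.059]
force: [-1.4, 0.1, 1.1]
gripper_width: 0.286
gripper_force: 61.3
```

Touching lightly: about 4 N of the bar's weight is taken by the base. Next, the slide towards the crossbar.

Request:
drive_tool:
  moves:
    - {"rx": 0, "ry": 0, "rz": 0, "dx": 0.6, "dy": -0.035, "dz": 0, "fingers": 1}
    - {"rx": 0, "ry": 0, "rz": 0, "dx": 0.6, "dy": -0.035, "dz": 0, "fingers": 1}
    - {"rx": 0, "ry": 0, "rz": 0, "dx": 0.6, "dy": -0.035, "dz": 0, "fingers": 1}
    - {"rx": 0, "ry": 0, "rz": 0, "dx": 0, "dy": 0, "dz": 0, "fingers": 1}

```text
time: 6.5
tcp_pos: [0.5381, -0.0122, 0.0232]
tcp_rot: [3.141, -0.001, -0.059]
force: [-1.9, 0.2, 4.3]
gripper_width: 0.289
gripper_force: 61.6
```

Request:
drive_tool:
  moves:
    - {"rx": 0, "ry": 0, "rz": 0, "dx": 0.3, "dy": -0.02, "dz": 0, "fingers": 1}
    - {"rx": 0, "ry": 0, "rz": 0, "dx": 0.3, "dy": -0.02, "dz": 0, "fingers": 1}
    - {"rx": 0, "ry": 0, "rz": 0, "dx": 0, "dy": 0, "dz": 0, "fingers": 1}

```text
time: 6.88
tcp_pos: [0.5426, -0.0124, 0.0232]
tcp_rot: [3.142, 0.001, -0.059]
force: [-5.1, 0.7, 6.7]
gripper_width: 0.29
gripper_force: 61.9
```

Request:
drive_tool:
  moves:
    - {"rx": 0, "ry": 0, "rz": 0, "dx": 0.2, "dy": -0.01, "dz": 0, "fingers": 1}
    - {"rx": 0, "ry": 0, "rz": 0, "dx": 0.2, "dy": -0.01, "dz": 0, "fingers": 1}
    - {"rx": 0, "ry": 0, "rz": 0, "dx": 0, "dy": 0, "dz": 0, "fingers": 1}

```text
time: 7.25
tcp_pos: [0.5463, -0.0126, 0.0232]
tcp_rot: [3.142, 0.002, -0.059]
force: [-4.1, -0.0, 7.2]
gripper_width: 0.29
gripper_force: 62.0
```

Request:
drive_tool:
  moves:
    - {"rx": 0, "ry": 0, "rz": 0, "dx": 0.2, "dy": -0.01, "dz": 0, "fingers": 1}
    - {"rx": 0, "ry": 0, "rz": 0, "dx": 0.2, "dy": -0.01, "dz": 0, "fingers": 1}
    - {"rx": 0, "ry": 0, "rz": 0, "dx": 0, "dy": 0, "dz": 0, "fingers": 1}

```text
time: 7.62
tcp_pos: [0.5503, -0.0128, 0.0232]
tcp_rot: [3.142, 0.002, -0.059]
force: [-5.2, 0.2, 5.7]
gripper_width: 0.293
gripper_force: 62.0
```

Request:
drive_tool:
  moves:
    - {"rx": 0, "ry": 0, "rz": 0, "dx": 0.3, "dy": -0.02, "dz": 0, "fingers": 1}
    - {"rx": 0, "ry": 0, "rz": 0, "dx": 0.3, "dy": -0.02, "dz": 0, "fingers": 1}
    - {"rx": 0, "ry": 0, "rz": 0, "dx": 0.3, "dy": -0.02, "dz": 0, "fingers": 1}
    - {"rx": 0, "ry": 0, "rz": 0, "dx": 0.3, "dy": -0.02, "dz": 0, "fingers": 1}
    - {"rx": 0, "ry": 0, "rz": 0, "dx": 0, "dy": 0, "dz": 0, "fingers": 1}

```text
time: 8.25
tcp_pos: [0.5626, -0.0136, 0.0232]
tcp_rot: [3.142, 0.001, -0.059]
force: [-4.4, 0.4, 5.8]
gripper_width: 0.289
gripper_force: 61.9
```

```bash
python3 - <<'E'
from h import *
s=manip.read_state(); print(s["time"],s["tcp_pos"],s["tcp_rot"],s["force"])
f=manip.grab_frame("side"); cv2.imwrite("pics/s4.png",cv2.resize(f["color"][160:250,240:360],(720,540)))
E
```

```text
8.25 [ 0.56263829 -0.01358611  0.02316783] [ 3.14153621e+00  1.28870930e-03 -5.91590728e-02] [-4.35996281  0.42238509  5.80059709]
```

View pics/s4.png

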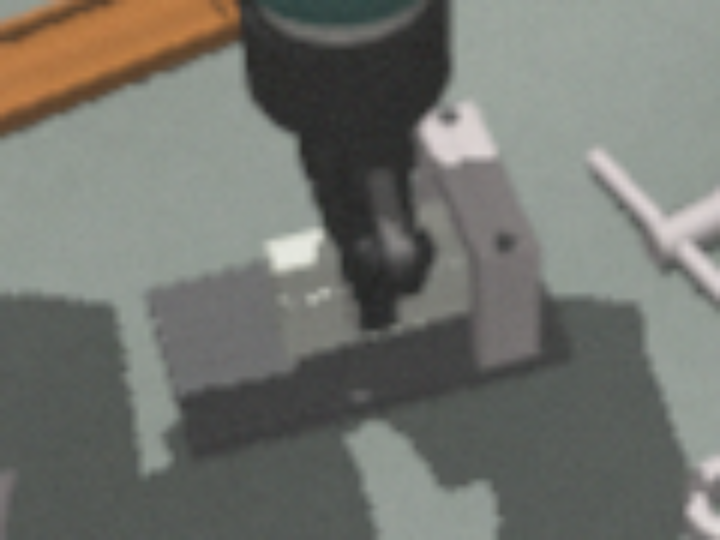

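The bar went under: its end is about 18 mm past the near face with only about 4 N of sliding friction, and the crop shows it beneath the crossbar at (470,270). It goes in the end-board tray, so I'll back out and lift.

Request:
drive_tool:
  moves:
    - {"rx": 0, "ry": 0, "rz": 0, "dx": -1.5, "dy": 0.09, "dz": 0, "fingers": 1}
    - {"rx": 0, "ry": 0, "rz": 0, "dx": -3, "dy": 0.18, "dz": 0.05, "fingers": 1}
    - {"rx": 0, "ry": 0, "rz": 0, "dx": 0, "dy": 0, "dz": 5, "fingers": 1}
    - {"rx": 0, "ry": 0, "rz": 0, "dx": 0, "dy": 0, "dz": 5, "fingers": 1}
    - {"rx": 0, "ry": 0, "rz": 0.11, "dx": -0.6, "dy": 5.1, "dz": 2, "fingers": 1}

```text
time: 8.93
tcp_pos: [0.5149, 0.0379, 0.1458]
tcp_rot: [3.139, -0.007, 0.049]
force: [1.3, 2.0, -4.1]
gripper_width: 0.292
gripper_force: 60.7
```

Request:
drive_tool:
  moves:
    - {"rx": 0, "ry": 0, "rz": 0.114, "dx": -0.6, "dy": 5.1, "dz": 0, "fingers": 1}
    - {"rx": 0, "ry": 0, "rz": 0, "dx": -0.6, "dy": 4, "dz": 0, "fingers": 1}
    - {"rx": 0, "ry": 0, "rz": 0, "dx": 0, "dy": 0, "dz": 0, "fingers": 1}
    - {"rx": 0, "ry": 0, "rz": 0, "dx": 0, "dy": 0, "dz": 0, "fingers": 1}

```text
time: 9.43
tcp_pos: [0.4996, 0.1307, 0.1426]
tcp_rot: [3.141, 0.001, 0.166]
force: [0.5, -1.0, -3.9]
gripper_width: 0.291
gripper_force: 60.8
```

```bash
python3 - <<'E'
from h import *
s=manip.read_state(); print(s["time"],s["tcp_pos"],s["tcp_rot"],s["force"],s["gripper_force"])
f=manip.grab_frame("wrist"); cv2.imwrite("pics/w5.png",f["color"])
P=wpts(f)[0]
b=lambda x0,x1,y0,y1,z0,z1: box(P,[x0,y0,z0],[x1,y1,z1])
for n,A in [("te all",b(.42,.6,.12,.26,.007,.06)),("rim",b(.42,.6,.12,.26,.008,.016)),("board",b(.42,.6,.12,.26,.02,.06)),("boardtop",b(.42,.6,.12,.26,.04,.06)),("bar",b(.4,.6,.05,.3,.1,.18))]:
    if len(A)>15: print(n,rect(A),"z",np.percentile(A[:,2],[5,50,95]).round(4))
E
```

```text
9.425 [0.49964554 0.13071918 0.14257008] [3.14083236e+00 1.08589315e-03 1.65590848e-01] [ 0.52341286 -1.01388407 -3.90545668] 60.828001499176025
te all (array([524.6, 196.6]), array([166.6,  62.3]), 11.8, 3054) z [0.0091 0.0116 0.045 ]
rim (array([508.5, 193.7]), array([134. ,  57.1]), 8.9, 2168) z [0.0097 0.0113 0.0125]
board (array([571.3, 203.7]), array([56.6,  8.7]), -81.1, 786) z [0.0256 0.0444 0.0455]
boardtop (array([571.4, 203.7]), array([56.6,  8.5]), -80.6, 722) z [0.0434 0.0445 0.0456]
bar (array([510.3, 133.6]), array([91.3, 50.5]), 25.6, 7270) z [0.1501 0.1651 0.1799]
```

View pics/w5.png

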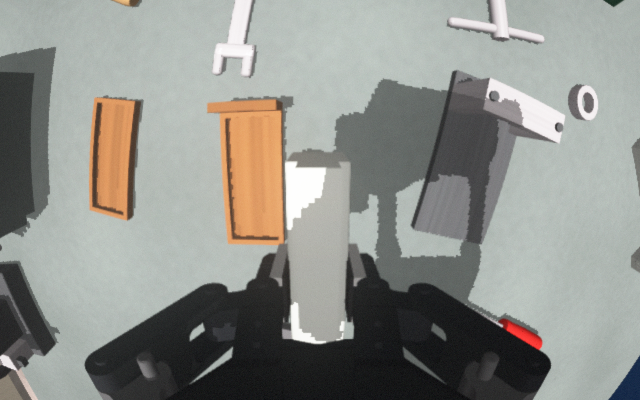

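The wrist picture shows the end-board tray at (250,170) beside the held bar (320,250), with the board at its far +x end (250,105). Measured tray origin: (0.505, 0.193), yaw about 9°.

Request:
drive_tool:
  moves:
    - {"rx": 0, "ry": 0, "rz": -0.008, "dx": -0.5, "dy": 6, "dz": 0, "fingers": 1}
    - {"rx": 0, "ry": 0, "rz": 0, "dx": 0, "dy": 0.1, "dz": -3, "fingers": 1}
    - {"rx": 0, "ry": 0, "rz": 0, "dx": 0, "dy": 0, "dz": -4, "fingers": 1}
    - {"rx": 0, "ry": 0, "rz": 0, "dx": 0, "dy": 0, "dz": -3, "fingers": 1}
    - {"rx": 0, "ry": 0, "rz": 0, "dx": 0, "dy": 0, "dz": 0, "fingers": 1}

```text
time: 10.1
tcp_pos: [0.4934, 0.1904, 0.041]
tcp_rot: [3.141, 0.006, 0.155]
force: [-1.1, 0.1, -3.3]
gripper_width: 0.29
gripper_force: 61.1
```

Request:
drive_tool:
  moves:
    - {"rx": 0, "ry": 0, "rz": 0, "dx": 0.1, "dy": 0.1, "dz": -1.3, "fingers": 1}
    - {"rx": 0, "ry": 0, "rz": 0, "dx": 0, "dy": 0, "dz": -0.7, "fingers": 1}
    - {"rx": 0, "ry": 0, "rz": 0, "dx": 0, "dy": 0, "dz": -0.2, "fingers": 1}
    - {"rx": 0, "ry": 0, "rz": 0, "dx": 0, "dy": 0, "dz": 0, "fingers": 1}
    - {"rx": 0, "ry": 0, "rz": 0, "dx": 0, "dy": 0, "dz": 0, "fingers": 1}

```text
time: 10.72
tcp_pos: [0.4966, 0.1932, 0.0218]
tcp_rot: [3.142, -0.001, 0.157]
force: [-0.8, 0.0, -2.5]
gripper_width: 0.293
gripper_force: 61.3
```

Request:
drive_tool:
  moves:
    - {"rx": 0, "ry": 0, "rz": 0, "dx": -0.2, "dy": -0.15, "dz": -0.3, "fingers": 1}
    - {"rx": 0, "ry": 0, "rz": 0, "dx": 0, "dy": 0, "dz": -0.2, "fingers": 1}
    - {"rx": 0, "ry": 0, "rz": 0, "dx": 0, "dy": 0, "dz": 0, "fingers": 1}
    - {"rx": 0, "ry": 0, "rz": 0, "dx": 0, "dy": 0, "dz": 0, "fingers": 1}

```text
time: 11.22
tcp_pos: [0.4943, 0.1916, 0.0163]
tcp_rot: [3.142, -0.0, 0.157]
force: [-0.2, 0.8, -4.4]
gripper_width: 0.292
gripper_force: 61.3
```

Request:
drive_tool:
  moves:
    - {"rx": 0, "ry": 0, "rz": 0, "dx": 0, "dy": 0, "dz": -0.1, "fingers": 1}
    - {"rx": 0, "ry": 0, "rz": 0, "dx": 0, "dy": 0, "dz": 0, "fingers": 1}

```text
time: 11.48
tcp_pos: [0.4943, 0.1916, 0.0153]
tcp_rot: [3.142, 0.0, 0.157]
force: [0.0, 0.6, -2.6]
gripper_width: 0.293
gripper_force: 61.3
```

Request:
drive_tool:
  moves:
    - {"rx": 0, "ry": 0, "rz": 0, "dx": 0, "dy": 0, "dz": -0.05, "fingers": 1}
    - {"rx": 0, "ry": 0, "rz": 0, "dx": 0, "dy": 0, "dz": 0, "fingers": 1}

```text
time: 11.72
tcp_pos: [0.4943, 0.1915, 0.0151]
tcp_rot: [3.141, -0.0, 0.157]
force: [-0.9, -0.5, 0.8]
gripper_width: 0.291
gripper_force: 61.8
```

It has touched the floor. Release and rise.

Request:
drive_tool:
  moves:
    - {"rx": 0, "ry": 0, "rz": 0, "dx": 0, "dy": 0, "dz": 0, "fingers": 3.5}
    - {"rx": 0, "ry": 0, "rz": 0, "dx": 0, "dy": 0, "dz": 0, "fingers": 5}
    - {"rx": 0, "ry": 0, "rz": 0, "dx": 0, "dy": 0, "dz": 0, "fingers": 6}
    - {"rx": 0, "ry": 0, "rz": 0, "dx": 0, "dy": 0, "dz": 0, "fingers": 6}

```text
time: 12.22
tcp_pos: [0.4944, 0.1916, 0.0149]
tcp_rot: [3.142, -0.0, 0.157]
force: [-0.0, -0.0, -0.6]
gripper_width: 0.702
gripper_force: 0.0
```

Request:
drive_tool:
  moves:
    - {"rx": 0, "ry": 0, "rz": 0, "dx": 0, "dy": 0, "dz": 2, "fingers": 6.5}
    - {"rx": 0, "ry": 0, "rz": 0, "dx": 0, "dy": 0, "dz": 5, "fingers": 7}
    - {"rx": 0, "ry": 0, "rz": 0, "dx": 0, "dy": 0, "dz": 5, "fingers": 7}
    - {"rx": 0, "ry": 0, "rz": 0, "dx": -4, "dy": 0, "dz": 2, "fingers": 7}
    - {"rx": 0, "ry": 0, "rz": 0, "dx": 0, "dy": 0, "dz": 0, "fingers": 7}

```text
time: 12.85
tcp_pos: [0.4526, 0.1917, 0.1566]
tcp_rot: [-3.141, -0.002, 0.158]
force: [0.4, 0.7, -0.3]
gripper_width: 0.817
gripper_force: 0.0
```

```bash
python3 - <<'E'
from h import *
s=manip.read_state(); print(s["time"],s["tcp_pos"],s["force"],s["gripper_width"])
f=manip.grab_frame("wrist"); cv2.imwrite("pics/w6.png",f["color"])
P=wpts(f)[0]
b=lambda x0,x1,y0,y1,z0,z1: box(P,[x0,y0,z0],[x1,y1,z1])
for n,A in [("bar>30",b(.44,.558,.15,.24,.03,.08)),("tongue",b(.44,.558,.15,.24,.047,.08))]:
    if len(A)>15: print(n,rect(A),"z",np.percentile(A[:,2],[5,50,95]).round(4))
E
```

```text
12.85 [0.45257822 0.19167894 0.15656783] [ 0.38079407  0.65534643 -0.30359615] 0.817472046842204
bar>30 (array([504.2, 192.9]), array([89.4, 25.4]), 8.9, 3265) z [0.0366 0.0527 0.0542]
tongue (array([504.1, 192.9]), array([89.3, 15. ]), 9.0, 2151) z [0.0521 0.0532 0.0544]
```

View pics/w6.png

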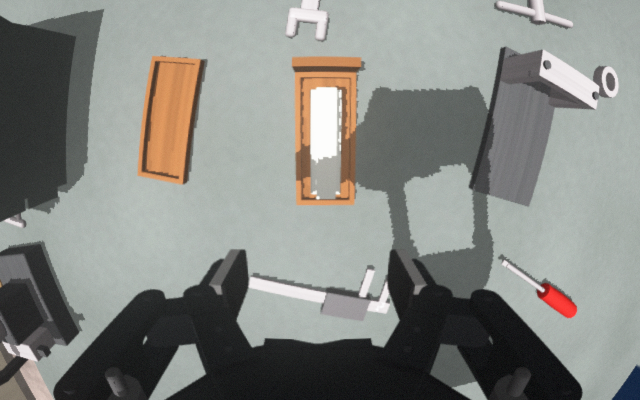

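The wrist picture shows the bar centred in the end-board tray at (325,142), flat and upright (top about 53.5 mm above the table). The gripper is clear, and the wrench, chuck key and collar are still in place.

```bash
python3 -c "
from rig import manip
print(manip.job_done())"
```

```text
the job is handed in; nothing more can be done
None
```

The bar went under the gauge's crossbar, so I laid it flat and upright in the tray with the tall end board; the job is handed in, at about 13 s of the 51 s allowed, and the collar, chuck key and wrench were not touched.

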